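# Find the heavy side of a generator pulley

## Task

Take the pulley by its rim out of the wooden cradle and set it gently on the blue balancing stand, each end of its shaft lying between a pair of rollers, and let go so that it turns by itself until its heavy side (the red weight) hangs straight down. Only when it has come to rest, swing the yellow keeper arm down over the shaft until it is fully closed, leaving the pulley at rest on its rollers with the weight still down. Do not drop the pulley or disturb the spray can, the cup and the screwdriver.

Things in the scene. Friction and masses are not known exactly. Their poses are not given: they have to be found in the camera images.
- pulley: Aluminium belt pulley: disc 150 mm in diameter, 20 mm thick, fixed on the middle of a steel shaft 12 mm thick, 180 mm long; 0.55 to 0.75 kg. Origin at the centre of disc and shaft, x along the shaft. Starts upright in the cradle, shaft level. The outer 30 mm of its flat faces are clear of the weight: pinch it across its thickness at the top of the rim, tips 25 to 30 mm below the rim's top.
- heavy_side (a point): Middle of the red steel weight (0.2 kg; a 40 x 24 x 14 mm block clamped on each face of the pulley, 49 mm over both), 28 mm from the shaft's centre line; it cannot move on the pulley. Its z axis points from the weight to the shaft, so straight up when the heavy side is down. It starts 50 degrees or more away from down.
- cradle: Fixed wooden cradle, base 100 x 150 mm, holding the pulley upright by the bottom of its rim in a V between two cheeks 40 mm high. Origin at the centre of its underside, x along the pulley's shaft, whose centre line is 90 mm above the table there. Lift the pulley straight up by 60 mm or more to clear it.
- stand: Fixed blue steel balancing stand, base 200 (x) x 150 (y) x 10 mm, origin at the centre of its underside. Four free rollers, 32 mm in diameter, 12 mm wide: pairs at x = -48 and +48 mm, axes along x at y = -17.5 and +17.5 mm, 86.7 mm up (tops 102.7). Upright plates 88 mm high at x = -61 and +61 mm. A released pulley swings to and fro for 1 to 4 s and may stop up to 7 degrees off.
- seat (a point): Fixed point of the stand, 100 mm above its origin: where the pulley's centre rests when its shaft lies between both pairs of rollers, along the stand's x axis (either end first) with the disc midway between the pairs. The weight has 17 mm to spare to the rollers each way.
- keeper (a joint): Angle of the yellow keeper arm, rad: 0 fully closed (level, at its stop, 3 mm above the shaft), 1.57 upright, more leaning away from the shaft, limit 2. Starts open at 1.5 to 1.9, its end up to 195 mm above the table, and stays where it is left; a push of 2 N at its end moves it. Pressed on its stop it does not touch the shaft.
- keeper_hinge (a point): Hinge of the keeper, at (74, 50, 114) mm in the stand's frame; its axis is the stand's x axis. Closed, the arm points along the stand's -y, over the shaft. The arm is 12 mm wide (x) and 10 mm thick. A post 118 mm high stands beside the hinge on the side away from the pulley.
- keeper_tip (a point): Middle of the block (24 mm along the hinge axis, 22 mm along the arm, 14 mm thick) at the end of the keeper arm, 70 mm from the hinge. Push here from outside (the stand's +y side) and follow the arc over and down.
- spray_can: Loose standing blue spray can, 54 mm in diameter, 170 mm high, origin at the centre of its underside. Leave alone.
- cup: Loose green cup, 76 mm across, 75 mm high, origin at the centre of its underside. Leave alone.
- screwdriver: Loose orange-handled screwdriver lying on the table. Leave alone.
Not all that is in view belongs to the job. Several things have the shape of the stand; the one meant has the colours described above.

How it is judged (in metres and radians):
On the way, in this order (a step that is already met when the one before it is completed fails the run):
1. the pulley's shaft lies between both pairs of rollers (x of pulley in the frame of stand between -0.016 and 0.016 m and y of pulley in the frame of stand between -0.005 and 0.005 m and z of pulley in the frame of stand between 0.095 and 0.104 m and angle between the x axis of pulley and the x axis of stand, either way round below 0.06 rad), for 0.1 s.
2. let go, the pulley has come to rest on the rollers with its heavy side down, the keeper still open (all of step 1 and angle between heavy_side's own z axis and vertical below 0.21 rad and angular speed of pulley below 0.15 rad/s and linear speed of pulley below 0.02 m/s and contact force between pulley and the fingers below 0.05 N and value of joint keeper above 1 rad), for 0.5 s.
3. the keeper is fully closed over the shaft (value of joint keeper below 0.1 rad), for 0.1 s.
At the end, for the whole second after the job is handed in: Pulley untouched and at rest on the stand: shaft centre within 16 mm of the middle along the shaft, 5 mm across, 95 to 104 mm up, within 3.4 degrees of the stand's x; heavy side within 12 degrees of straight down; turning under 0.15 rad/s; keeper within 0.1 rad of closed (all of step 1 and angle between heavy_side's own z axis and vertical below 0.21 rad and angular speed of pulley below 0.15 rad/s and linear speed of pulley below 0.02 m/s and contact force between pulley and the fingers below 0.05 N and value of joint keeper below 0.1 rad).
It fails at once if the pulley is dropped (falls out of the fingers at over 0.4 m/s, some 8 mm of free fall) (contact force between pulley and the fingers below 0.05 N and linear speed of pulley above 0.4 m/s).
It fails at once if the pulley falls on the table (contact force between pulley and table above 1 N).
It fails at once if a bystander is moved more than 30 mm (distance of any of spray_can, cup, screwdriver from where it was at the start of the episode above 0.03 m).
It also fails if it takes over 64 s, if anything falls off the work surface, if the arm or the gripper's body presses on something with over 40 N, if the wrist force passes 120 N, or if a joint passes its speed limit or range.

## Robot

A 6-joint arm with a two-finger parallel gripper is mounted at the origin on the work surface. World frame = base frame: x ahead of the robot, y to its left, z up, the work surface at z = 0. Lengths are in m, angles in degrees, forces in N, time in s.
With the tool pointing down it reaches from about 0.325 to 0.85 m from the base axis. Payload 15.5 kg.
Tool frame: the origin (TCP) lies midway between the tips of the shut fingers; the grasp point (between the pads) lies 19 mm behind it; z points along the fingers, y is the line along which they close (so a half turn about z gives the same grasp; the last joint's range is limited). The gripper opens to 91 mm and grips with 3 to 60 N. Pads are 32 mm wide; open, the fingers measure 118 mm over their backs; the gripper's body (76 mm by 178 mm) begins 60 mm behind the grasp point.
Start: joints at [-71.476, 28.281, 77.091, -0, 74.628, -5.472], TCP at [0.254, -0.571, 0.214] pointing down, gripper open.
Joint ranges: [-166.48, 166.48], [-47.26, 123.95], [12.59, 153.08], [-70.14, 250.14], [6.76, 159.57], [-176.63, 176.63]. Speed limits (degrees/s): [108.29, 108.29, 147.25, 172.46, 172.46, 172.46].

## Interface

Orientations are given as a 3x3 rotation matrix whose columns are the frame's x, y, z axes.
In Python, from bench import ctrl gives the robot as it stands. The module is installed in compiled form; this text tells all that it offers. Calls block until the motion is done:
- ctrl.goto(position, orientation): joint-space move of the TCP to a pose.
- ctrl.move_l(position, vel=0.15, ori=None, contact_N=None): straight line of the TCP; ori=None keeps the orientation; vel is the mean speed in m/s. With contact_N (N) it stops when the force on the tool has changed by that much, and returns True; else False.
- ctrl.movej(angles): joint-space move.
- ctrl.command_gripper(opening): opening from 0.0 (shut) to 1.0 (fully open); the grip force is fixed at half the most; returns when the fingers have stopped.
- ctrl.sleep(seconds).
- ctrl.ik(position, orientation): joint angles nearest the present ones, or None.
- ctrl.read_camera(name): name is "scene" or "top" or "wrist"; returns the picture (384x512x3 uint8, blue, green, red); there is no depth.
- ctrl.camera_params(name): a dict with "fx", "fy", "cx", "cy" (pixels), "D" ([k1, k2, p1, p2, k3] as OpenCV has them; the pictures are not rectified), "pose" (4x4, takes a point from camera to world coordinates); the wrist camera has in their place "T_tool_cam" (4x4, takes a point from camera to tool coordinates, whose origin is the TCP and whose axes are the flange's). Camera axes: x right, y up, looking along -z (the intrinsics and any distortion apply to the point x, -y, -z); pixel columns grow to the right and rows downward; lengths in m; the calibration is good to about 2 mm. A picture is of the moment at which its call begins: read the wrist's pose just before it. camera_params takes no time and is no camera call.
A pose or a line that the arm cannot do raises ctrl.MotionError and nothing moves.
- ctrl.sign_off(): hands the job in; it is judged then, once.
Readings, each from a call of its own:
- ctrl.current_t(): time.
- ctrl.current_q(): joint angles.
- ctrl.current_dq(): joint speeds.
- ctrl.current_effort(): joint torques, N m.
- ctrl.current_tool_pos(): TCP position.
- ctrl.current_eef_rot(): TCP orientation.
- ctrl.current_contact_force(): force on the tool from outside, world axes, zero at the start.
- ctrl.current_wrist_torque(): the same for the moment, N m.
- ctrl.current_grip_width(): opening from 0.0 (shut) to 1.0 (fully open).
- ctrl.current_grasp_force(): force on a finger pad.
Only numpy, scipy, OpenCV 4.12 (cv2) and the standard library are available. Lean on these libraries where they do the work, as an engineer would, in place of code of your own. Each camera call takes 0.05 s, during which the arm holds its last target. There are 200 camera calls.

## Working session

There is one attempt and no reset: what is moved stays moved. The work goes in short steps, each a Python script; the robot and the scene stay as the last script left them, time stands still between calls to the robot, and variables do not carry over. Pictures are saved under pics/ and viewed, at most 10 in all, crops included, and the job is handed in when it is done.

```bash
mkdir -p pics; cat > h.py <<'E'
import numpy as np, cv2
from bench import ctrl
def params(n):
    p=ctrl.camera_params(n); K=np.array([[p["fx"],0,p["cx"]],[0,p["fy"],p["cy"]],[0,0,1.]]); D=np.array(p["D"],float)
    if "pose" in p: T=np.array(p["pose"])
    else:
        W=np.eye(4); W[:3,:3]=ctrl.current_eef_rot(); W[:3,3]=ctrl.current_tool_pos(); T=W@np.array(p["T_tool_cam"])
    return K,D,T
def ray(c,uv):
    K,D,T=c; n=cv2.undistortPoints(np.array(uv,float).reshape(-1,1,2),K,D).reshape(-1,2)
    d=np.c_[n[:,0],-n[:,1],-np.ones(len(n))]@T[:3,:3].T
    return T[:3,3],d
def onz(c,uv,z):
    o,d=ray(c,uv); return o+d*((z-o[2])/d[:,2])[:,None]
def proj(c,P):
    K,D,T=c; P=(np.array(P,float).reshape(-1,3)-T[:3,3])@T[:3,:3]
    return cv2.projectPoints(P*[1,-1,-1],np.zeros(3),np.zeros(3),K,D)[0].reshape(-1,2)
def snap(n,f=None):
    c=params(n); im=np.array(ctrl.read_camera(n))
    if f: cv2.imwrite('pics/'+f,im)
    return c,im
E
python3 - <<'E'
from h import *
a=snap('scene')[1];b=snap('top')[1]
cv2.imwrite('pics/scene.png',cv2.resize(a,(800,600)));cv2.imwrite('pics/top.png',cv2.resize(b,(800,600)))
cv2.imwrite('pics/s0.png',a);cv2.imwrite('pics/t0.png',b)
for n in('scene','top','wrist'): print(n,[x.round(3).tolist() for x in params(n)])
E
```

```text
scene [[[415.89, 0.0, 257.298], [0.0, 415.89, 190.334], [0.0, 0.0, 1.0]], [-0.087, 0.0, 0.0, 0.0, 0.0], [[0.816, -0.42, 0.398, 1.001], [0.579, 0.598, -0.555, -0.682], [-0.005, 0.683, 0.73, 0.957], [0.0, 0.0, 0.0, 1.0]]]
top [[[357.84, 0.0, 251.929], [0.0, 357.84, 194.0], [0.0, 0.0, 1.0]], [-0.021, 0.0, 0.0, 0.0, 0.0], [[0.001, 0.982, -0.191, 0.267], [-1.0, -0.001, -0.01, -0.007], [-0.01, 0.191, 0.982, 1.415], [0.0, 0.0, 0.0, 1.0]]]
wrist [[[311.915, 0.0, 261.787], [0.0, 311.915, 191.939], [0.0, 0.0, 1.0]], [-0.065, 0.0, 0.0, 0.0, 0.0], [[0.408, 0.885, 0.226, 0.318], [-0.913, 0.396, 0.098, -0.543], [-0.002, -0.246, 0.969, 0.385], [0.0, 0.0, 0.0, 1.0]]]
```

View pics/scene.png

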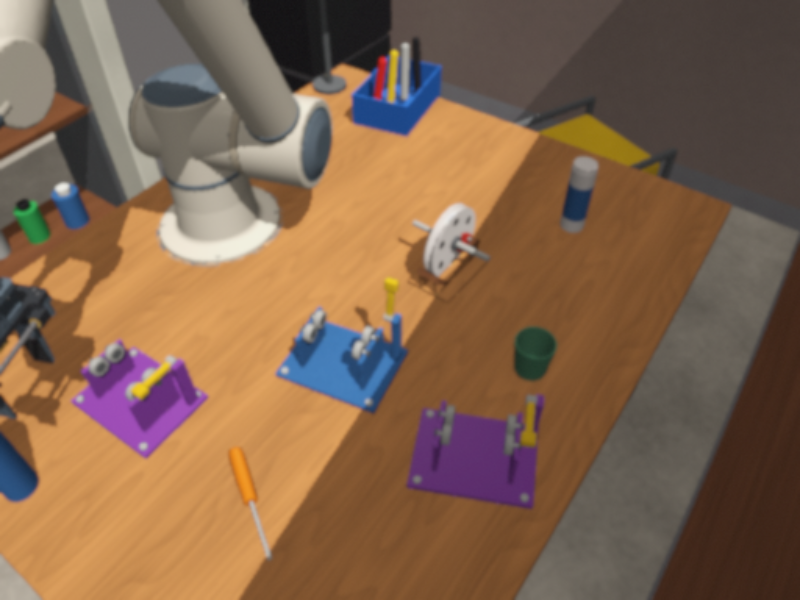

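View pics/top.png

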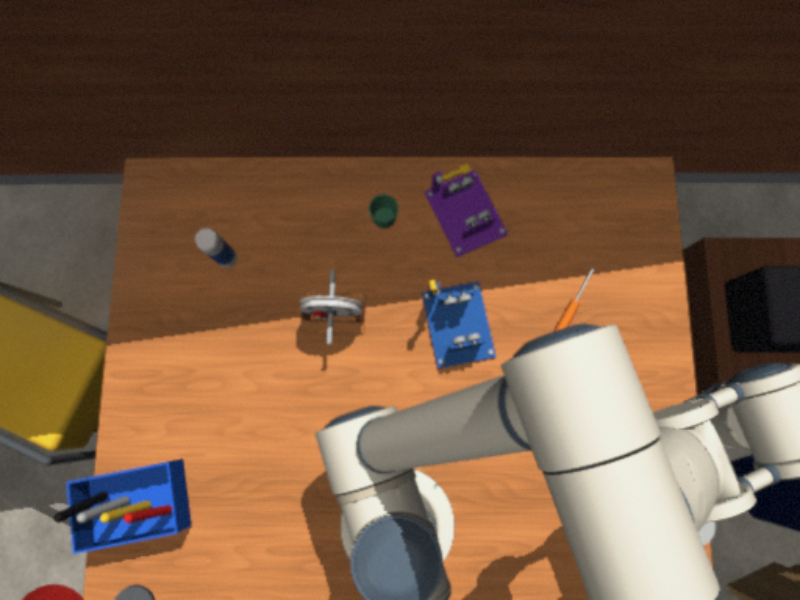

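The two purple stands, scene (140,395) and (475,450), are decoys. The one meant is the blue stand at scene (345,360), top (460,325). The pen box at (400,95) is also blue but isn't a stand. The pulley is at scene (452,242), top (331,306).

```bash
python3 - <<'E'
from h import *
c=params('top'); s=.64
print('shaft',onz(c,np.array([[333,271],[329,342]])*s,.09).round(3).tolist())
print('stand',onz(c,np.array([[425,290],[480,284],[494,358],[439,367]])*s,.01).round(3).tolist())
print('can,cup',onz(c,np.array([[206,240],[383,212]])*s,.1).round(3).tolist())
st=onz(c,[[460*s,325*s]],.01)[0]; pu=onz(c,[[331*s,306*s]],.09)[0]
# look down with wrist cam
R=np.array([[1,0,0],[0,-1,0],[0,0,-1.]])
T=np.array(ctrl.camera_params('wrist')['T_tool_cam']); print(T.round(3).tolist())
print(ctrl.current_eef_rot())
for n,p,z in(('pu',pu,.36),('st',st,.34)):
    off=R@(T[:3,3]+ -T[:3,2]*(0)) 
    # aim camera axis at target
    d=R@(-T[:3,2]); cam_z=z-T[2,3]; 
    o=R@T[:3,3]; h=(z+o[2]-.08)/-d[2]; tcp=np.array([p[0],p[1],.08])-d*h-o; tcp[2]=z
    try:
        ctrl.goto(tcp,R); c,im=snap('wrist'); cv2.imwrite(f'pics/w_{n}.png',im); np.savez(f'{n}.npz',K=c[0],D=c[1],T=c[2]); print(n,tcp,ctrl.current_q(),ctrl.current_t())
    except ctrl.MotionError as e: print(n,tcp,e)
E
python3 -c "
import cv2,numpy as np
a=[cv2.imread('pics/w_%s.png'%n) for n in('pu','st')]
cv2.imwrite('pics/w2.png',cv2.resize(np.vstack(a),(533*1,800*1))[:, :]) if 0 else cv2.imwrite('pics/w2.png',cv2.resize(np.hstack(a),(800,300)))"
```

```text
shaft [[0.604, 0.155, 0.09], [0.43, 0.161, 0.09]]
stand [[0.574, -0.073, 0.01], [0.59, -0.215, 0.01], [0.399, -0.244, 0.01], [0.377, -0.106, 0.01]]
can,cup [[0.681, 0.47, 0.1], [0.752, 0.033, 0.1]]
[[0.001, 0.969, 0.246, 0.07], [1.0, -0.002, 0.001, 0.0], [0.001, 0.246, -0.969, -0.172], [0.0, 0.0, 0.0, 1.0]]
[[ 9.13586329e-01  4.06644696e-01 -3.31491257e-04]
 [ 4.06644819e-01 -9.13585799e-01  9.89705029e-04]
 [ 9.96125963e-05 -1.03898019e-03 -9.99999455e-01]]
pu [0.56219558 0.15786314 0.36      ] [ 9.77171833e+00  1.89509117e+01  6.96564595e+01 -6.97960679e-03
  9.14050439e+01  9.98126503e+01] 2.9833
st [ 0.52296088 -0.16114449  0.34      ] [-2.32704795e+01  1.61526680e+01  7.67270737e+01  1.75578466e-02
  8.71073732e+01  6.66589601e+01] 4.2583
```

View pics/w_pu.png

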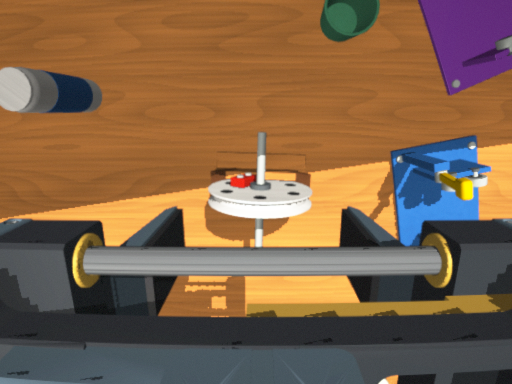

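View pics/w_st.png

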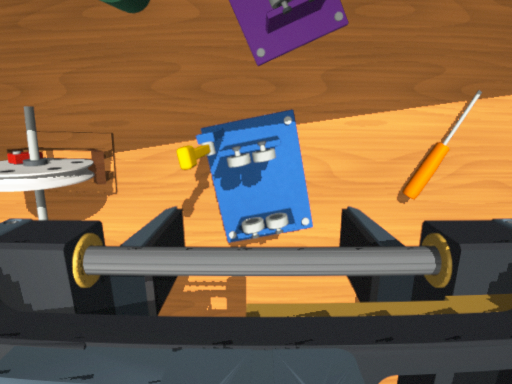

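Wrist views show:
- **Pulley:** shaft end at (262,133), disc face centred near (260,193), red weight at (243,181).
- **Blue stand:** yellow keeper tip at (190,157), screws at (287,121), (305,223) and (233,235), roller pairs at (250,155) and (264,222).

This confirms the blue stand with the yellow keeper as the one to use.

```bash
python3 - <<'E'
from h import *
ld=lambda n:(lambda z:(z['K'],z['D'],z['T']))(np.load(n+'.npz'))
def blob(m,near,r=9):
    n,l,s,ce=cv2.connectedComponentsWithStats(m.astype(np.uint8)); k=[i for i in range(1,n) if s[i,4]>3 and np.hypot(*(ce[i]-near))<r]
    i=min(k,key=lambda i:np.hypot(*(ce[i]-near))); return ce[i],s[i,4]
c=ld('st'); im=cv2.imread('pics/w_st.png'); hsv=cv2.cvtColor(im,cv2.COLOR_BGR2HSV); m=(hsv[...,1]<90)&(hsv[...,2]>110)
S=[]
for p in((287,121),(305,223),(233,235)):
    q,a=blob(m,p); S.append(onz(c,[q],.011)[0]); print(q,a,S[-1].round(4))
d=S[0]-S[1]; e=S[2]-S[1]
print('stand c',(S[0]+S[2])/2,'dx',np.linalg.norm(d),'dy',np.linalg.norm(e),'yaw',np.degrees(np.arctan2(d[1],d[0])),np.degrees(np.arctan2(e[1],e[0]))-90)
bl=(abs(hsv[...,0].astype(int)-108)<12)&(hsv[...,1]>120); n,l,s,ce=cv2.connectedComponentsWithStats(bl.astype(np.uint8)); i=1+s[1:,4].argmax()
ct=cv2.findContours((l==i).astype(np.uint8),0,1)[0][0]; h=cv2.approxPolyDP(cv2.convexHull(ct),4,True).reshape(-1,2); print(np.c_[h,onz(c,h,.01)].round(3))
c=ld('pu'); im=cv2.imread('pics/w_pu.png'); hsv=cv2.cvtColor(im,cv2.COLOR_BGR2HSV); m=(hsv[...,1]<60)&(hsv[...,2]>70)
for v in range(126,250,4):
    x=np.nonzero(m[v,195:330])[0]+195
    print(v,(x.min(),x.max(),len(x)) if len(x) else None,end='; ')
cl=[(262,v) for v in(133,)]; print(onz(c,cl,.09))
E
python3 -c "
import cv2
a=cv2.imread('pics/w_pu.png')[120:255,195:330];b=cv2.imread('pics/w_st.png')[100:250,180:330]
import numpy as np
cv2.imwrite('pics/crop.png',np.hstack([cv2.resize(a,(400,400),interpolation=0),cv2.resize(b,(400,400),interpolation=0)]))"
```

```text
[287.43859649 119.8245614 ] 57 [ 0.5826 -0.1997  0.011 ]
[304.93478261 221.06521739] 46 [ 0.4148 -0.2331  0.011 ]
[231.93023256 234.53488372] 43 [ 0.39   -0.1085  0.011 ]
stand c [ 0.48629591 -0.1540862   0.011     ] dx 0.17116802360805852 dy 0.12710277722704913 yaw 11.255189594275416 11.257176283869654
[[ 2.92e+02  1.10e+02  5.98e-01 -2.07e-01  1.00e-02]
 [ 3.11e+02  2.26e+02  4.05e-01 -2.44e-01  1.00e-02]
 [ 2.28e+02  2.41e+02  3.77e-01 -1.01e-01  1.00e-02]
 [ 1.96e+02  1.36e+02  5.57e-01 -5.40e-02  1.00e-02]
 [ 2.02e+02  1.28e+02  5.70e-01 -6.50e-02  1.00e-02]]
126 None; 130 None; 134 (np.int64(258), np.int64(265), 8); 138 (np.int64(258), np.int64(265), 8); 142 (np.int64(258), np.int64(265), 8); 146 (np.int64(258), np.int64(264), 7); 150 (np.int64(258), np.int64(264), 7); 154 (np.int64(257), np.int64(264), 8); 158 (np.int64(257), np.int64(264), 8); 162 (np.int64(257), np.int64(264), 8); 166 (np.int64(257), np.int64(264), 8); 170 (np.int64(257), np.int64(265), 9); 174 (np.int64(245), np.int64(264), 14); 178 (np.int64(256), np.int64(264), 9); 182 (np.int64(215), np.int64(297), 60); 186 (np.int64(209), np.int64(307), 81); 190 (np.int64(209), np.int64(311), 103); 194 (np.int64(211), np.int64(310), 100); 198 (np.int64(210), np.int64(307), 92); 202 (np.int64(208), np.int64(310), 103); 206 (np.int64(211), np.int64(310), 100); 210 (np.int64(217), np.int64(306), 90); 214 (np.int64(228), np.int64(297), 70); 218 (np.int64(255), np.int64(268), 14); 222 (np.int64(255), np.int64(262), 8); 226 (np.int64(255), np.int64(262), 8); 230 (np.int64(255), np.int64(262), 8); 234 (np.int64(255), np.int64(262), 8); 238 (np.int64(255), np.int64(261), 7); 242 (np.int64(255), np.int64(261), 7); 246 (np.int64(255), np.int64(261), 7); [[0.60463207 0.15757186 0.09      ]]
```

View pics/crop.png

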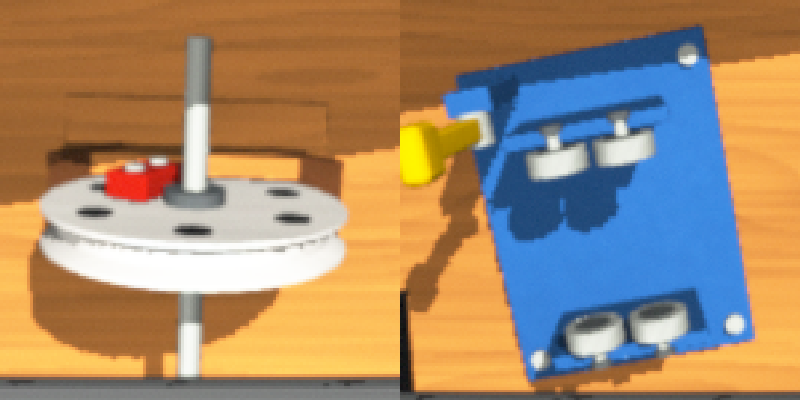

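The crop confirms the pulley, with its weight upper-left on the +x face, and the blue stand at centre (0.4865, -0.154), yaw 11.26°. Next I get the pulley line and grasp it.

```bash
cat >> h.py <<'E'
STC=np.array([.4865,-.154]); YS=11.26
def rz(deg): # tool down, tool y along direction deg, tool x = deg+90
    a=np.radians(deg); c,s=np.cos(a),np.sin(a)
    return np.array([[-s,c,0],[c,s,0],[0,0,-1.]])
E
python3 - <<'E'
from h import *
z=np.load('pu.npz'); c=(z['K'],z['D'],z['T'])
P=onz(c,[(262,132),(261.6,136),(258.2,242)],.09); print(P.round(4))
d=P[0]-P[2]; d/=np.linalg.norm(d); yaw=np.degrees(np.arctan2(d[1],d[0]))
C=P[0]-.09*d; 
# rim check: face (+10mm) widest at left/right
Q=onz(c,[(208.5,188),(311.5,190)],.09); print('rim',Q.round(4),np.linalg.norm(Q[0]-Q[1]),Q.mean(0)-.01*d)
print('C',C,'yaw',yaw)
# hub collar and rim top cross-check: project rim top of both faces
print(proj(c,[C+d*x+[0,0,.075] for x in(.01,-.01)]), proj(c,[C+d*.01]), proj(c,[C-.0*d-[0,0,.0]]))
np.save('pul.npy',np.r_[C,yaw])
E
```

```text
[[0.606  0.1576 0.09  ]
 [0.6005 0.1581 0.09  ]
 [0.4408 0.1632 0.09  ]]
rim [[0.5255 0.2356 0.09  ]
 [0.5227 0.0852 0.09  ]] 0.1504022426301609 [0.51410177 0.16072431 0.09      ]
C [0.51606525 0.16065025 0.09      ] yaw -1.9593740755671747
[[259.67711259 202.03636739]
 [259.14136084 217.53221273]] [[260.07256789 187.68538139]] [[259.84329902 194.32403388]]
```

```bash
python3 - <<'E'
from h import *
p=np.load('pul.npy'); x,y=.5152,.1607; R=rz(p[3])
ctrl.goto([x,y,.27],R); ctrl.move_l([x,y,.138],vel=.12)
ctrl.command_gripper(.4); f0=ctrl.current_contact_force()
ctrl.command_gripper(0.0)
print(ctrl.current_grip_width(),ctrl.current_grasp_force(),ctrl.current_contact_force()-f0)
ctrl.move_l([x,y,.16],vel=.05); print(ctrl.current_grip_width(),ctrl.current_contact_force()-f0)
ctrl.move_l([x,y,.33],vel=.12)
print(ctrl.current_grasp_force(),ctrl.current_contact_force()-f0,ctrl.current_t())
a=snap('scene')[1]; b=snap('wrist','w_lift.png')[1]
cv2.imwrite('pics/lift.png',np.hstack([a[60:280,180:400],cv2.resize(b,None,fx=220/384,fy=220/384)]))
E
```

```text
0.21646217418609057 29.981602728366852 [ 0.3174068   0.177052   -1.46018863]
0.22001404848236072 [-0.97471301 -0.16123746 -6.44290872]
29.97636616230011 [-0.32409231 -0.66088756 -6.52341582] 10.2583
```

View pics/lift.png

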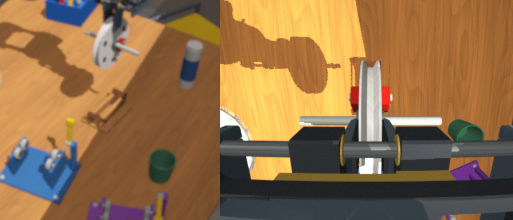

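The pulley is held. The shaft runs across the wrist view from about (302,121) to (440,122) in the composite. I'll measure where it sits in the grip.

```bash
python3 - <<'E'
from h import *
im=cv2.imread('pics/w_lift.png'); c=params('wrist'); hsv=cv2.cvtColor(im,cv2.COLOR_BGR2HSV)
k=384/220; u0,u1,v0=(300-220)*k,(440-220)*k,121*k
print(u0,u1,v0)
# shaft mask: low saturation bright band
m=((hsv[...,1]<60)&(hsv[...,2]>80)).astype(np.uint8); m[:int(v0-14)]=0; m[int(v0+12):]=0
n,l,s,ce=cv2.connectedComponentsWithStats(m)
for i in range(1,n):
    if s[i,4]>60: print(s[i],ce[i].round(1))
print(proj(c,[np.array([.5152,.1607,.282])+x*np.array([np.cos(np.radians(-1.96)),np.sin(np.radians(-1.96)),0]) for x in(-.09,.09)]))
E
```

```text
139.63636363636363 384.0 211.2
[  0 197  41  26 725] [ 15.6 210.3]
[ 138  197  249   26 3966] [265.3 209.9]
[[140.14920381 209.76845578]
 [382.41704416 210.21983307]]
```

```bash
python3 - <<'E'
from h import *
R=rz(YS); x,y=STC
ctrl.move_l([x,y,.335],vel=.2,ori=R)
ctrl.move_l([x,y,.165],vel=.12); f0=ctrl.current_contact_force()
hit=ctrl.move_l([x,y,.146],vel=.02,contact_N=3); 
p=ctrl.current_tool_pos(); print(hit,p,ctrl.current_contact_force()-f0,ctrl.current_t())
a=snap('scene')[1]; b=snap('wrist','w_place.png')[1]
cv2.imwrite('pics/place.png',np.hstack([cv2.resize(a[160:270,170:280],(384,384)),b[:,60:460]]))
E
```

```text
True [ 0.48651776 -0.15426549  0.14786307] [ 2.06170974 -3.21173124  5.323452  ] 14.4417
```

View pics/place.png

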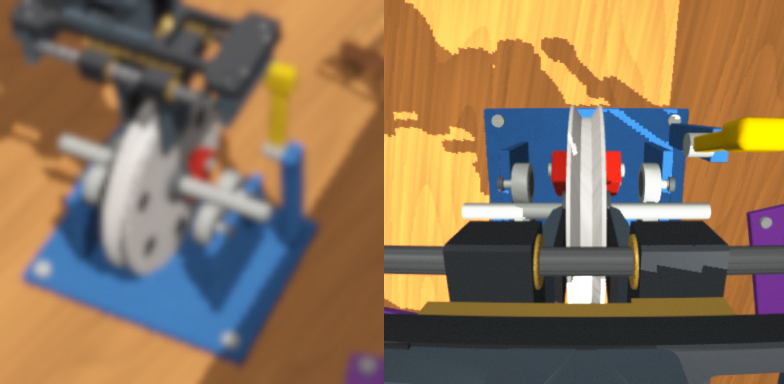

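The shaft met the rollers at TCP z = 0.1479, where 0.148 was expected, and it sits centred between the pairs. I'll release, back off and wait.

```bash
python3 - <<'E'
from h import *
x,y=STC
ctrl.command_gripper(.7); ctrl.sleep(.1)
ctrl.move_l([x,y,.30],vel=.1)
ctrl.sleep(3)
# view from +y side, up: prepare near keeper outside
a0=snap('scene')[1]; b0=snap('wrist')[1]; ctrl.sleep(.5); a=snap('scene')[1]; b=snap('wrist','w_rel.png')[1]
print('motion',[ (cv2.absdiff(cv2.GaussianBlur(p,(5,5),0),cv2.GaussianBlur(q,(5,5),0)).max()) for p,q in((a0,a),(b0,b))],ctrl.current_t())
cv2.imwrite('pics/rel.png',np.hstack([cv2.resize(a[160:270,170:280],(384,384)),b[:,60:460]]))
E
```

```text
motion [np.uint8(2), np.uint8(103)] 20.825
```

View pics/rel.png

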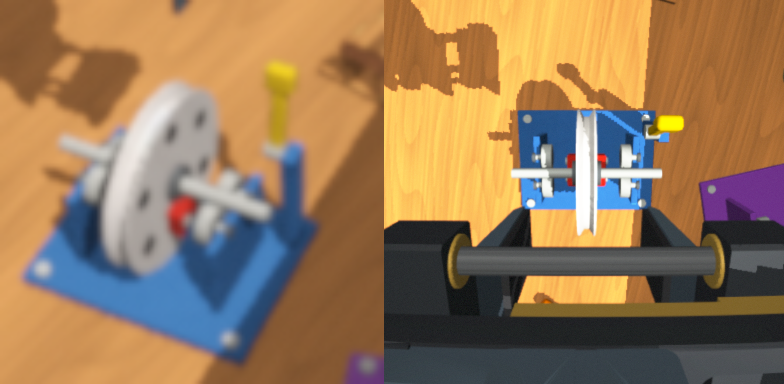

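The pulley sits on both roller pairs with the red weight below the shaft, at scene-crop (182,215), and the keeper is still upright. I'll check where the wrist-view motion came from, then close the keeper.

```bash
cat >> h.py <<'E'
def S2W(p):
    a=np.radians(YS); c,s=np.cos(a),np.sin(a); return np.array([STC[0]+c*p[0]-s*p[1],STC[1]+s*p[0]+c*p[1],p[2]])
E
python3 - <<'E'
from h import *
ctrl.sleep(1)
b0=snap('wrist')[1]; ctrl.sleep(.5); b=snap('wrist')[1]
d=cv2.absdiff(cv2.GaussianBlur(b0,(5,5),0),cv2.GaussianBlur(b,(5,5),0)).max(2)
ys,xs=np.nonzero(d>20); print('diff',len(xs),(xs.min(),xs.max(),ys.min(),ys.max()) if len(xs) else '')
# red blob tilt: in stand frame at weight height .072
hsv=cv2.cvtColor(b,cv2.COLOR_BGR2HSV); m=((hsv[...,0]<8)|(hsv[...,0]>172))&(hsv[...,1]>150)&(hsv[...,2]>60)
n,l,s,ce=cv2.connectedComponentsWithStats(m.astype(np.uint8)); print([(s[i].tolist(),ce[i].round(1).tolist()) for i in range(1,n) if s[i,4]>15])
c=params('wrist')
print('shaft ends exp',proj(c,[S2W([x,0,.1]) for x in(-.09,.09)]).round(1).tolist(),'block exp',proj(c,[S2W([sx*.0245,sy*.02,.084]) for sx in(-1,1) for sy in(-1,1)]).round(1).tolist())
for th in(1.5,1.7,1.9): print(th,proj(c,[S2W([.074,.05-.07*np.cos(th),.114+.07*np.sin(th)])]).round(1))
y=((abs(hsv[...,0].astype(int)-27)<6)&(hsv[...,1]>180)&(hsv[...,2]>150)).astype(np.uint8); y[190:]=0
n,l,s,ce=cv2.connectedComponentsWithStats(y); print('yellow',[(s[i].tolist(),ce[i].round(1).tolist()) for i in range(1,n) if s[i,4]>40])
E
```

```text
diff 391 (np.int64(1), np.int64(47), np.int64(0), np.int64(87))
[([243, 154, 8, 14, 77], [246.4, 159.6]), ([274, 154, 8, 14, 84], [278.0, 159.6]), ([244, 178, 5, 8, 33], [245.7, 181.7]), ([276, 179, 5, 7, 28], [278.4, 182.0])]
shaft ends exp [[187.4, 172.2], [335.6, 172.5]] block exp [[242.3, 185.4], [241.9, 154.1], [280.7, 185.4], [281.2, 154.1]]
1.5 [[341.7 140.9]]
1.7 [[342.5 125.4]]
1.9 [[342.5 110.1]]
yellow [([328, 115, 32, 20, 444], [345.2, 123.4])]
```

At rest: the only motion is in the far background. The red block spans rows 154–186, matching the hanging-down prediction of 154–185. The keeper is at about 1.7 rad.

```bash
python3 - <<'E'
from h import *
R=rz(YS)
def T(cy,cz): return S2W([.074,cy+.016,cz])
def arc(t,r=.068): return .05-r*np.cos(t)+.007*np.sin(t), .114+r*np.sin(t)+.007*np.cos(t)
ctrl.command_gripper(0.0)
ctrl.move_l(S2W([.074,.12,.30]),vel=.2,ori=R)
ctrl.move_l(T(.104,.172),vel=.15); f0=ctrl.current_contact_force()
for t in(1.1,.9,.7,.5,.35,.2,.1):
    ctrl.move_l(T(*arc(t)),vel=.06); print(t,(ctrl.current_contact_force()-f0).round(1))
hit=ctrl.move_l(T(-.018,.117),vel=.02,contact_N=8)
print(hit,ctrl.current_tool_pos(),ctrl.current_contact_force()-f0,ctrl.current_t())
ctrl.sleep(.3)
p=ctrl.current_tool_pos(); ctrl.move_l([p[0],p[1],.32],vel=.12)
x,y=STC; ctrl.move_l([x,y,.32],vel=.2); ctrl.sleep(.3)
a=snap('scene')[1]; b=snap('wrist')[1]
hsv=cv2.cvtColor(b,cv2.COLOR_BGR2HSV); m=((hsv[...,0]<8)|(hsv[...,0]>172))&(hsv[...,1]>150)&(hsv[...,2]>60); m[195:]=0
ys,xs=np.nonzero(m[:,225:300]); c=params('wrist'); print('red rows',ys.min(),ys.max(),'exp',proj(c,[S2W([-.0245,sy*.02,.084]) for sy in(-1,1)])[:,1],ctrl.current_t())
cv2.imwrite('pics/end.png',np.hstack([cv2.resize(a[160:270,170:280],(384,384)),b[:,60:460]]))
E
```

```text
1.1 [0.8 0.3 0.2]
0.9 [ 0.3  1.  -0.3]
0.7 [-0.1 -0.2  0.6]
0.5 [ 0.2 -0.1 -1. ]
0.35 [-0.1  0.2 -0.6]
0.2 [ 0.7  0.6 -0. ]
0.1 [ 0.8  0.4 -0.5]
True [ 0.5597141  -0.14133603  0.12087763] [-2.32144787  3.12548934 13.9197379 ] 29.225
red rows 152 181 exp [181.85033554 151.94745525] 32.2667
```

View pics/end.png

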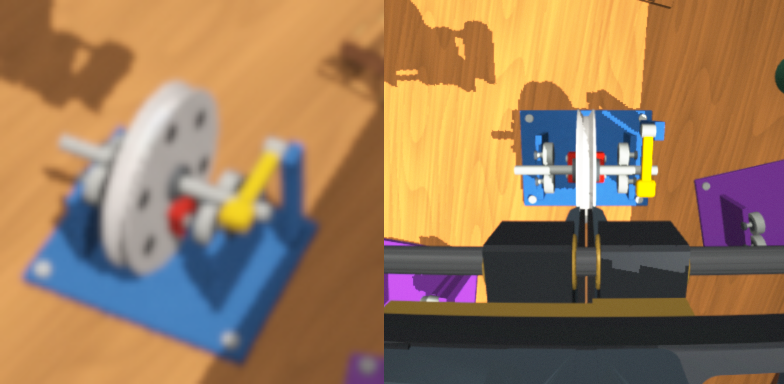

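The keeper lies level across the shaft: the press met a firm stop at z = 0.1209 (0.121 expected). The weight is still down and the pulley untouched, so I'm handing in.

```bash
python3 -c "
from bench import ctrl
print(ctrl.sign_off())"
```

```text
the job is handed in; nothing more can be done
None
```

The job is handed in, with no verdict returned: in the last pictures the pulley rests on the blue stand's rollers with its red weight straight down and the yellow keeper closed over the shaft, and the arm never went near the spray can, cup or screwdriver.

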